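# Draw the long skirting sample out of the half-extended drawer and hold it up

## Task

The sample drawer of the counter-top cabinet is out as far as its slides go, but the longest skirting strip still reaches back under the cabinet's top. Slide that strip up out of its slots by its upper edge, tip its near end up so that it comes out diagonally between the cabinet's top and the drawer front, and finish holding it in the gripper, level and at least 5 cm clear above the cabinet for the customer to see; do not put it down. Leave the short strips standing in their slots and do not disturb the frame-corner sample on the counter.

Things in the scene. Friction and masses are not known exactly. Their poses are not given: they have to be found in the camera images.
- top_edge (a point): White counter-top cabinet (fixed): the middle of the front edge of its top panel, on the upper face, 135 mm above the counter. Axes: x points back into the cabinet (away from the drawer front), y across it to the left, z up. The top panel is 15 mm thick (underside 120 mm above the counter), 296 mm wide (y), and runs 330 mm back (x) from here.
- drawer_front (a point): Middle of the upper inner edge of the drawer's front, 118 mm above the counter and 190 mm in front (-x) of the cabinet's front edge at the start: between these two lies the opening. The front is 18 mm thick (towards -x) and 264 mm wide; a bar handle stands 35 mm out from its outer face. Axes as the cabinet's.
- drawer_floor (a point): Centre of the drawer's inside floor, 30 mm above the counter; axes as the cabinet's. Inside 290 mm long (x = -145 to 145 mm; at the start the part beyond x = 45 mm is under the cabinet's top) and 220 mm wide (y). Side and rear walls 10 mm thick, 70 mm high above the floor. Three combs across the floor, 16 mm thick, 18 mm high, at x = -100, 5 and 95 mm, with slots 14 mm wide at y = -75, -25, 25, 75 mm.
- drawer (a joint): The drawer's slide, m: 0 = fully out against its stops (its start), growing to 0.205 as it is pushed in. It runs stiffly (about 12 N) and stays where it is left.
- long_strip_center (a point): The longest sample: a straight wood-look skirting strip, 260 mm long (its x axis), 10 mm thick (y), 45 mm high (z), about 0.1 kg, standing on its long edge on the drawer floor in one of the four slot rows, rear end hidden under the cabinet's top. The point is its centre, half-way up, and its centre of mass. x points to its rear end (into the cabinet), z to its upper edge.
- long_strip_front (a point): Middle of the long strip's near end face (130 mm from its centre, -x), half-way up.
- long_strip_rear (a point): Middle of the long strip's far end face (130 mm from its centre, +x), half-way up; under the cabinet's top at the start.
- short_a_center (a point): Short sample strip of the same make, 130 mm long (x), 10 mm thick, 45 mm high, standing in another slot row, wholly in the open part of the drawer. Its centre, half-way up. To be left in its slots.
- short_b_center (a point): Short sample strip, 120 mm long, 10 mm thick, 40 mm high, standing in another slot row. Its centre, half-way up. To be left in its slots.
- short_c_center (a point): Short sample strip, 110 mm long, 10 mm thick, 35 mm high, standing in the remaining slot row. Its centre, half-way up. To be left in its slots.
- corner_mid (a point): Mitred frame-corner sample (an L of two legs 95 mm long and 36 mm wide, 19 mm high) lying on the counter beside the cabinet, about 110 mm across. The point is near the middle of it, 8 mm above the counter. Not to be disturbed.

How it is judged:
By the outcome, as a careful person would: the job done as asked, in the order asked, and still so for the second after the job is handed in, while the arm keeps its last pose, push and grip.
It also fails if it takes over 40 s, if anything falls off the work surface, if the arm or the gripper's body presses on something with over 40 N, if the wrist force passes 120 N, or if a joint passes its speed limit or range.

## Robot

A 6-joint arm with a two-finger parallel gripper is mounted at the origin on the work surface. World frame = base frame: x ahead of the robot, y to its left, z up, the work surface at z = 0. Lengths are in m, angles in rad, forces in N, time in s.
With the tool pointing down it reaches from about 0.275 to 0.875 m from the base axis. Payload 12.5 kg.
Tool frame: the origin (TCP) lies at the very end of the fingers, on their centre line; the grasp point (between the pads) lies 19 mm behind it; x points along the fingers, z is the direction in which the jaws open and shut, and the axes are right-handed (so a half turn about x gives the same grasp; the last joint's range is limited). The gripper opens to 85 mm and grips with 20 to 120 N. Pads are 22 mm wide; open, the fingers measure 114 mm over their backs; the gripper's body (76 mm by 85 mm) begins 54 mm behind the grasp point. The pads swing forward as they close: fully open they stand 13 mm farther back than shut.
Start: joints at [-1.228, 0.351, 1.652, -0, 1.139, -0.085], TCP at [0.228, -0.5, 0.231] pointing down, gripper open.
Joint ranges: [-2.75, 2.75], [-0.79, 2.1], [0.01, 2.65], [-1.57, 4.71], [0.07, 3.14], [-2.87, 2.87]. Speed limits (rad/s): [2.22, 2.22, 2.79, 3.14, 3.14, 3.14].

## Interface

Orientations are given as a rotation vector (axis times angle).
In Python, from bench import bot gives the robot as it stands. The module is installed in compiled form; this text tells all that it offers.
- The arm moves only by the tool carry_out, never from a script. Its argument "commands" is a list of rows, each an object with "delta_rot": the turn, a rotation vector about the tool's x, y, z in rad, a list of three; "xyz": the shift along the tool's x, y, z in cm, a list of three; "fingers": the opening, from 0 (shut) to 1 (fully open). A call has exactly 5 rows; each row shifts and turns the commanded pose from where the row before left it, along the tool's axes as they then stand; what a row does not reach is not made up. A row lasts 1/12 s, in which the tool goes at most 41.7 mm and 7.16 degrees, less where a joint would pass 70% of its speed; a pose out of reach is approached as far as the arm can. A call with a gripper value outside its range is refused whole. The fingers move at their own pace and stop on an object; "grip_force" is the grip in N (left out, the last holds). Time passes only in rows, so rows that do not move let the fingers close, or fill a call up. It gives the time, the measured TCP pose, the force and the opening at its end, in the units of the state.
- bot.get_obs(): the state, without advancing time (a new reading comes with each control period).
- bot.capture(name): name is "scene" or "side" or "wrist"; returns the picture (400x640x3 uint8, red, green, blue); there is no depth.
- bot.camera_info(name): a dict with "intrinsics" (3x3 intrinsics, pixels), "extrinsics" (4x4, takes a point from camera to world coordinates); the wrist camera has in their place "hand_eye" (4x4, takes a point from camera to tool coordinates, whose origin is the TCP and whose axes are the tool frame's). Camera axes: x right, y down, z forward; pixel columns grow to the right and rows downward; lengths in m; the calibration is good to about 2 mm. A picture is of the moment at which its call begins: read the wrist's pose just before it. camera_info takes no time and is no camera call.
- bot.close_job(): hands the job in, once; it reports no verdict.
Trained networks look in the newest picture that a camera, given by its name, has taken for a name from the list of things; names that differ only in an ending like _2 or _b are one class to them, and where a whole thing is asked for, a point or a joint stands for the part that bears it (a point fixed in the world has none). Each returns a list of dicts, best first, with "conf" (0 to 1); they miss things now and then, are a little off and sometimes report something else, mostly with a low value. They report only what shows in the picture. A call takes as long as a camera call.
- bot.spot_in(camera, thing): "extent" ([left, top, right, bottom] as shares, 0 to 1, of the picture: columns of its width, rows of its height, round what is visible of it).
- bot.masks_of(camera, thing): "mask" (400x640 bool, what is visible of it) and "extent" ([left, top, right, bottom] as shares, 0 to 1, of the picture: columns of its width, rows of its height, round what is visible of it).
The state is a dict: "time": time; "joints": joint angles; "dq": joint speeds; "tau": joint torques, N m; "tool_pos": TCP position; "tool_rot": TCP orientation; "wrist_force": force on the tool from outside, world axes, zero at the start; "torque": the same for the moment, N m; "grip_width": finger opening in m.
Only numpy, scipy, OpenCV 4.12 (cv2) and the standard library are available. Lean on these libraries where they do the work, as an engineer would, in place of code of your own. Each camera call takes 0.05 s, during which the arm holds its last target.

## Working session

There is one attempt and no reset: what is moved stays moved. The work goes in short steps, Python scripts to look and compute and a tool call to move; the robot and the scene stay as the last step left them, time stands still between calls to the robot, and variables do not carry over. Pictures are saved under pics/ and viewed, and the job is handed in when it is done.

Besides the shell and the picture viewer there is one more tool, called after "Call:" by a JSON object that holds its "name" and its "arguments". carry_out: Moves the arm, as the interface text tells. Its arguments: {"type":"object","properties":{"commands":{"type":"array","items":{"type":"object","properties":{"delta_rot":{"type":"array","items":{"type":"number"}},"xyz":{"type":"array","items":{"type":"number"}},"fingers":{"type":"number"}}}},"grip_force":{"type":"number"}},"required":["commands"]}

```bash
mkdir -p pics; python3 - <<'E'
from bench import bot
import cv2,numpy as np
o=bot.get_obs();print(o)
for c in ("scene","side"):
    im=bot.capture(c);cv2.imwrite(f"pics/{c}0.png",im[:,:,::-1]);i=bot.camera_info(c);print(c,np.round(i["intrinsics"],1).tolist(),np.round(i["extrinsics"],4).tolist())
print(bot.camera_info("wrist"))
E
```

```text
{'time': 0.0, 'joints': array([-1.22764488e+00,  3.51276237e-01,  1.65242817e+00, -3.29983785e-05,
        1.13909921e+00, -8.46112971e-02]), 'dq': array([ 0.00099734, -0.00019157,  0.00103287, -0.00025646, -0.0009012 ,
        0.0003767 ]), 'tau': array([-3.50032904e-03, -5.06098723e+01, -2.91408813e+01, -3.81257523e-04,
        4.57872069e-03,  2.60508654e-05]), 'tool_pos': array([ 0.2280574 , -0.50012225,  0.23073496]), 'tool_rot': array([ 0.8893046 ,  1.38272845, -0.88812982]), 'wrist_force': array([-0.09144955, -0.46765442,  0.62374038]), 'torque': array([ 0.0281513 , -0.02016464, -0.02148698]), 'grip_width': 0.085418192431948}
scene [[493.8, 0.0, 313.1], [0.0, 493.8, 201.7], [0.0, 0.0, 1.0]] [[-0.0395, 0.6426, -0.7652, 1.2118], [0.9992, 0.0324, -0.0244, -0.049], [0.0091, -0.7656, -0.6433, 0.6428], [0.0, 0.0, 0.0, 1.0]]
side [[403.1, 0.0, 316.7], [0.0, 403.1, 200.9], [0.0, 0.0, 1.0]] [[0.9214, -0.2735, 0.2762, 0.4012], [-0.3885, -0.6657, 0.6371, -0.5183], [0.0096, -0.6943, -0.7196, 0.6328], [0.0, 0.0, 0.0, 1.0]]
{'intrinsics': array([[297.48339581,   0.        , 321.04653252],
       [  0.        , 297.48339581, 202.00296255],
       [  0.        ,   0.        ,   1.        ]]), 'hand_eye': array([[ 2.06006004e-04, -3.03359058e-01,  9.52876298e-01,
        -1.43292742e-01],
       [-9.65584941e-04, -9.52875934e-01, -3.03358733e-01,
         7.74844371e-02],
       [ 9.99999513e-01, -8.57589284e-04, -4.89217101e-04,
        -4.49613765e-04],
       [ 0.00000000e+00,  0.00000000e+00,  0.00000000e+00,
         1.00000000e+00]])}
```

View pics/scene0.png

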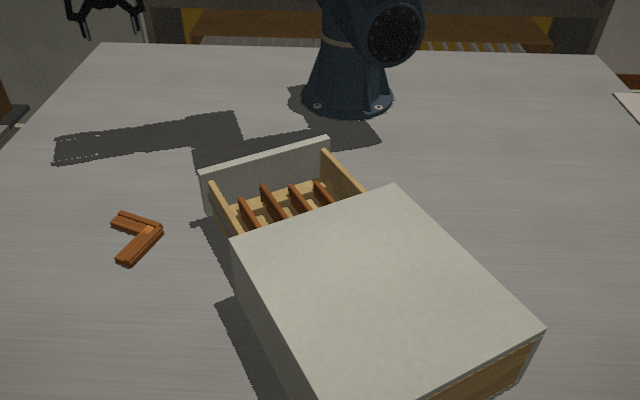

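View pics/side0.png

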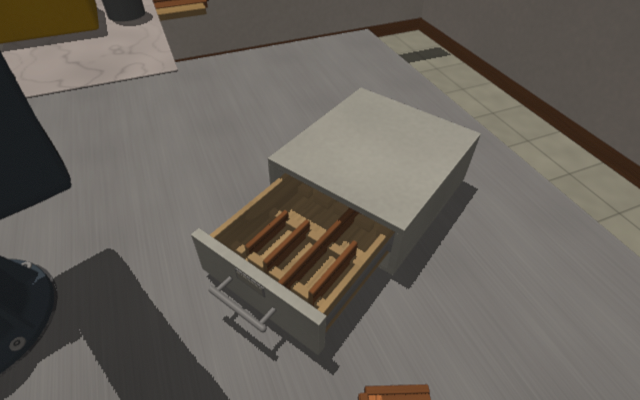

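```bash
python3 - <<'E'
from bench import bot
import numpy as np
for c in ("scene","side"):
  for t in ("top_edge","drawer","drawer_front","drawer_floor","long_strip_center","short_a_center","short_b_center","corner_mid"):
    try:
      r=bot.spot_in(c,t)
      print(c,t,[(round(d["conf"],2),np.round(np.array(d["extent"])*[640,400,640,400],1).tolist()) for d in r[:4]])
    except Exception as e: print(c,t,e)
E
```

```text
scene top_edge []
scene drawer [(0.88, [200.9, 134.6, 367.1, 240.4])]
scene drawer_front [(0.76, [195.7, 136.5, 366.8, 240.8])]
scene drawer_floor [(0.65, [197.5, 135.1, 366.8, 238.0])]
scene long_strip_center [(0.85, [261.3, 182.7, 291.6, 220.4])]
scene short_a_center [(0.56, [240.3, 199.4, 261.9, 228.5]), (0.24, [314.9, 183.6, 332.7, 208.7])]
scene short_b_center []
scene corner_mid [(0.92, [109.5, 208.1, 162.1, 267.3])]
side top_edge [(0.56, [190.6, 87.4, 482.4, 355.7])]
side drawer [(0.87, [192.5, 173.4, 396.1, 353.0])]
side drawer_front [(0.9, [191.3, 170.6, 396.9, 356.4])]
side drawer_floor [(0.7, [192.4, 172.3, 393.6, 353.7])]
side long_strip_center [(0.96, [278.8, 208.2, 355.8, 287.1])]
side short_a_center [(0.76, [304.3, 242.7, 358.6, 306.9])]
side short_b_center [(0.85, [263.9, 218.3, 305.8, 275.3]), (0.53, [189.6, 170.5, 395.2, 356.9])]
side corner_mid [(0.97, [357.0, 383.4, 431.4, 400.0])]
```

```bash
python3 - <<'E'
import cv2
a=cv2.imread("pics/side0.png")[80:360,180:490];cv2.imwrite("pics/z1.png",cv2.resize(a[60:280,0:240],None,fx=3.3,fy=2.7,interpolation=cv2.INTER_CUBIC))
a=cv2.imread("pics/scene0.png")[120:260,190:410];cv2.imwrite("pics/z2.png",cv2.resize(a,None,fx=3.6,fy=3.6,interpolation=cv2.INTER_CUBIC))
E
cat > h.py <<'E'
from bench import bot
import numpy as np,cv2
from scipy.optimize import least_squares
from scipy.spatial.transform import Rotation as R
def cam(c):
    i=bot.camera_info(c);return i["intrinsics"],i["extrinsics"]
def proj(c,P,K=None,E=None):
    K,E=cam(c);P=np.atleast_2d(P);q=(P-E[:3,3])@E[:3,:3];q=q/q[:,2:];return (q@K.T)[:,:2]
def onz(c,u,v,z):
    K,E=cam(c);d=E[:3,:3]@np.linalg.inv(K)@[u,v,1];return E[:3,3]+d*(z-E[2,3])/d[2]
E
python3 - <<'E'
from h import *
# cabinet frame corners (x,y,z)
obs=[("side",(272,161),(0,.148,.135)),("side",(362,89),(.33,.148,.135)),("side",(479,137),(.33,-.148,.135)),("side",(405,229),(0,-.148,.135)),
("scene",(231,238),(0,-.148,.135)),("scene",(397,184),(0,.148,.135)),("scene",(546,330),(.33,.148,.135))]
def w(p,q):
    c,s=np.cos(p[2]),np.sin(p[2]);return np.array([p[0]+c*q[0]-s*q[1],p[1]+s*q[0]+c*q[1],q[2]])
f=lambda p:np.concatenate([proj(c,w(p,q))[0]-uv for c,uv,q in obs])
r=least_squares(f,[.5,0,0],loss="soft_l1");print(r.x,np.round(f(r.x).reshape(-1,2),1).tolist())
for c in("side","scene"):print(c,np.round(proj(c,[w(r.x,(-.19,.132,.118)),w(r.x,(-.19,-.132,.118)),w(r.x,(-.208,.132,.118)),w(r.x,(-.208,-.132,.118))])).tolist())
E
```

```text
[ 0.62402928 -0.06241635  0.51514164] [[-4.4, -4.3], [0.1, -2.7], [3.5, -3.9], [-0.9, 1.1], [-4.1, 0.1], [-2.5, -1.3], [1.8, 0.4]]
side [[198.0, 226.0], [325.0, 315.0], [190.0, 233.0], [317.0, 325.0]]
scene [[331.0, 138.0], [200.0, 175.0], [327.0, 134.0], [197.0, 169.0]]
```

View pics/z1.png

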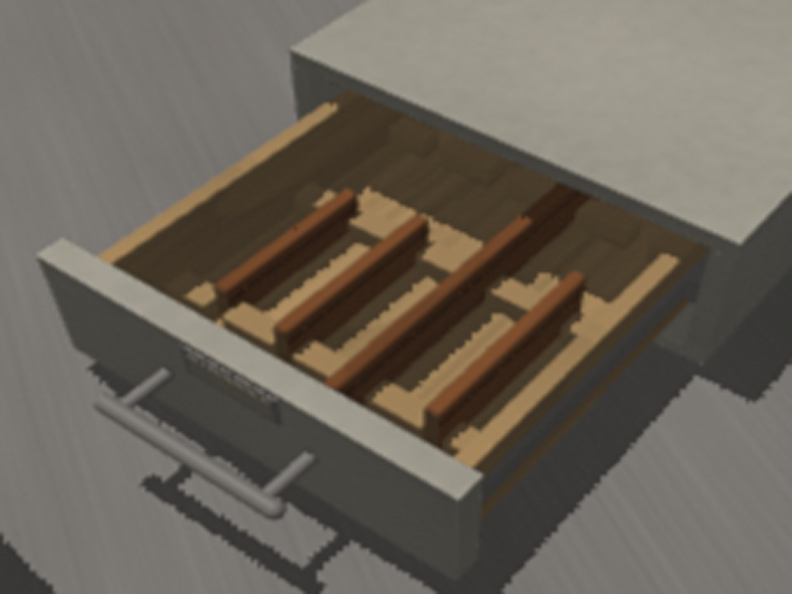

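View pics/z2.png

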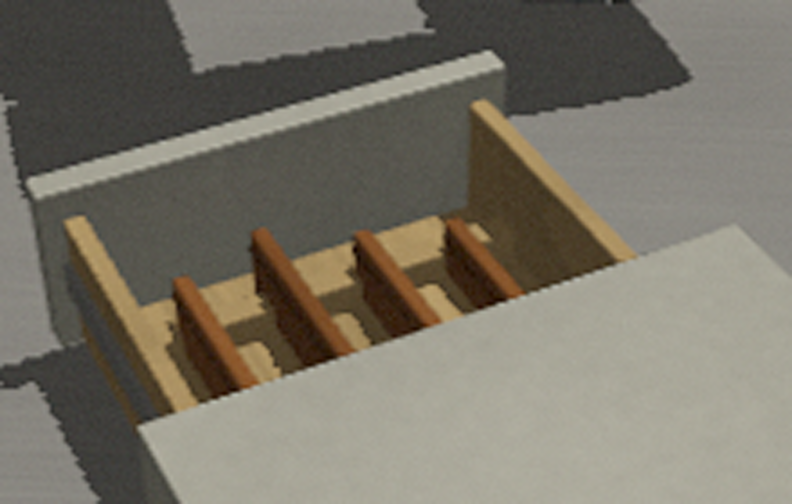

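```bash
cat >> h.py <<'E'
def w(p,q):
    c,s=np.cos(p[2]),np.sin(p[2]);return np.array([p[0]+c*q[0]-s*q[1],p[1]+s*q[0]+c*q[1],q[2]])
E
python3 - <<'E'
from h import *
obs=[("side",(268.5,158.5),(0,.148,.135)),("side",(362,88),(.33,.148,.135)),("side",(480,136.5),(.33,-.148,.135)),("side",(405,230),(0,-.148,.135)),
("scene",(229,238.6),(0,-.148,.135)),("scene",(395.5,183),(0,.148,.135)),("scene",(546,330),(.33,.148,.135)),
("side",(199.7,229),(-.19,.132,.118)),("side",(325.8,317.8),(-.19,-.132,.118)),("scene",(330.3,138.9),(-.19,.132,.118)),("scene",(200.3,174.7),(-.19,-.132,.118))]
f=lambda p:np.concatenate([proj(c,w(p,q))[0]-uv for c,uv,q in obs])
r=least_squares(f,[.5,0,0],loss="soft_l1");print(r.x,np.round(f(r.x).reshape(-1,2),1).tolist())
np.save("cab.npy",r.x)
p=r.x
def cab(P):
    d=P[:2]-p[:2];c,s=np.cos(p[2]),np.sin(p[2]);return np.round([c*d[0]+s*d[1],-s*d[0]+c*d[1]],4)
# strip upper front end: side z1 (335,387); scene z2 (258,232)
print("front", cab(onz("scene",190+262/3.6,120+232/3.6,.075)), "side mid pts",cab(onz("side",180+340/3.3,140+385/2.7,.075)),cab(onz("side",180+525/3.3,140+222/2.7,.075)))
for c in("side","scene"):print(c,np.round(proj(c,[w(p,(-.175,-.025,.075)),w(p,(0,-.025,.075))]),1).tolist())
o=bot.get_obs();T=R.from_rotvec(o["tool_rot"]).as_matrix();print(np.round(T,3))
g=w(p,(-.092,-.025,.2));print(g)
cx=np.array([np.cos(p[2]),np.sin(p[2]),0]);cy=np.array([-cx[1],cx[0],0]);cz=np.array([0,0,1.])
for s in(1,-1):
    D=np.c_[-cz,-s*cx,s*cy];rv=R.from_matrix(T.T@D).as_rotvec();print(s,np.degrees(rv), "delta tool cm",100*T.T@(g-o["tool_pos"]), o["time"])
E
```

```text
[ 0.62406611 -0.06400179  0.51708272] [[-0.7, -1.2], [0.1, -1.4], [2.8, -3.2], [-0.3, 0.7], [-3.1, -0.4], [-2.0, -0.4], [0.7, -0.0], [-1.1, -2.2], [0.1, -1.7], [-0.1, -0.6], [-1.4, 0.2]]
front [-0.1661 -0.023 ] side mid pts [-0.1661 -0.0299] [-0.0058 -0.0267]
side [[277.1, 284.8], [340.2, 219.9]]
scene [[259.9, 182.1], [301.4, 240.8]]
[[ 0.     0.91   0.415]
 [ 0.     0.415 -0.91 ]
 [-1.     0.    -0.   ]]
[ 0.55645239 -0.13121328  0.2       ]
1 [ 1.74882193e+02 -8.44694130e-04  5.07783002e-04] delta tool cm [  3.12926813  45.1850087  -19.97612685] 0.9
-1 [-5.11780700e+00 -3.32503568e-04 -5.53117789e-04] delta tool cm [  3.12926813  45.1850087  -19.97612685] 0.9
```

Call:
{"name": "carry_out", "arguments": {"commands": [{"xyz": [0.2,3.2,-1.43],"delta_rot": [0,0,0],"fingers": 0.47},{"xyz": [0.2,3.2,-1.43],"delta_rot": [0,0,0],"fingers": 0.47},{"xyz": [0.2,3.2,-1.43],"delta_rot": [0,0,0],"fingers": 0.47},{"xyz": [0.2,3.2,-1.43],"delta_rot": [0,0,0],"fingers": 0.47},{"xyz": [0.2,3.2,-1.43],"delta_rot": [0,0,0],"fingers": 0.47}], "grip_force": 60}}

```text
time: 1.32
tool_pos: [0.3449, -0.3676, 0.2213]
tool_rot: [0.889, 1.381, -0.889]
wrist_force: [0.4, 0.1, -0.4]
grip_width: 0.0403
```

Call:
{"name": "carry_out", "arguments": {"commands": [{"xyz": [0.2,3.2,-1.43],"delta_rot": [0,0,0],"fingers": 0.47},{"xyz": [0.2,3.2,-1.43],"delta_rot": [0,0,0],"fingers": 0.47},{"xyz": [0.2,3.2,-1.43],"delta_rot": [0,0,0],"fingers": 0.47},{"xyz": [0.2,3.2,-1.43],"delta_rot": [0,0,0],"fingers": 0.47},{"xyz": [0.2,3.2,-1.43],"delta_rot": [0,0,0],"fingers": 0.47}]}}

```text
time: 1.73
tool_pos: [0.461, -0.2361, 0.2114]
tool_rot: [0.888, 1.381, -0.889]
wrist_force: [1.0, 0.4, 0.2]
grip_width: 0.04
```

Call:
{"name": "carry_out", "arguments": {"commands": [{"xyz": [0.2,3.2,-1.43],"delta_rot": [0,0,0],"fingers": 0.47},{"xyz": [0.2,3.2,-1.43],"delta_rot": [0,0,0],"fingers": 0.47},{"xyz": [0.2,3.2,-1.43],"delta_rot": [0,0,0],"fingers": 0.47},{"xyz": [0.2,3.2,-1.43],"delta_rot": [0,0,0],"fingers": 0.47},{"xyz": [0.3,0.4,0],"delta_rot": [-0.0893,0,0],"fingers": 0.47}]}}

```text
time: 2.15
tool_pos: [0.5591, -0.1269, 0.2003]
tool_rot: [0.821, 1.41, -0.819]
wrist_force: [1.2, 0.1, -0.7]
grip_width: 0.0402
```

```bash
cat > look.py <<'E'
from h import *
import sys
tag=sys.argv[1]
o=bot.get_obs();p=np.load("cab.npy")
im=bot.capture("wrist");cv2.imwrite(f"pics/w{tag}.png",im[:,:,::-1])
T=np.eye(4);T[:3,:3]=R.from_rotvec(o["tool_rot"]).as_matrix();T[:3,3]=o["tool_pos"]
i=bot.camera_info("wrist");E=T@i["hand_eye"];K=i["intrinsics"];np.savez(f"w{tag}.npz",E=E,K=K)
d=o["tool_pos"][:2]-p[:2];c,s=np.cos(p[2]),np.sin(p[2])
print(o["time"],"cab TCP mm",np.round(1e3*np.array([c*d[0]+s*d[1],-s*d[0]+c*d[1],o["tool_pos"][2]]),1),"F",o["wrist_force"].round(2),"grip",o["grip_width"],"j",o["joints"].round(2))
print(np.round(T[:3,:3],3))
if len(sys.argv)>2:
  for t in ("long_strip_center","short_a_center"):
    for r in bot.masks_of("wrist",t)[:4]: print(t,r["conf"],np.round(np.array(r["extent"])*[640,400,640,400],1))
E
python3 look.py 1 x
```

```text
2.15 cab TCP mm [-87.6 -22.6 200.3] F [ 1.23  0.13 -0.69] grip 0.04019772547343494 j [-0.3   0.43  1.62  0.    1.09  0.75]
[[ 0.001  0.869  0.495]
 [ 0.001  0.495 -0.869]
 [-1.     0.002  0.   ]]
long_strip_center 0.97 [313.5  95.  328.1 273.9]
long_strip_center 0.74 [132.1  92.4 442.7 334.1]
short_a_center 0.78 [363.2 122.4 388.4 251.7]
short_a_center 0.41 [265.5 132.7 281.8 246.4]
```

View pics/w1.png

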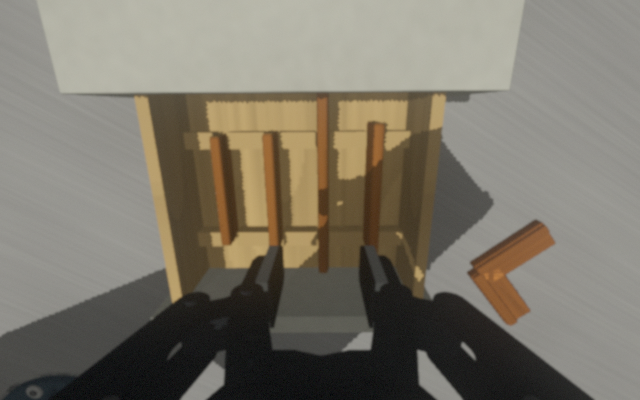

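```bash
python3 - <<'E'
from h import *
p=np.load("cab.npy");z=np.load("w1.npz");E,K=z["E"],z["K"]
o=bot.get_obs();T=R.from_rotvec(o["tool_rot"]).as_matrix()
def f(u,v,h):
    d=E[:3,:3]@np.linalg.inv(K)@[u,v,1];P=E[:3,3]+d*(h-E[2,3])/d[2]
    d=P[:2]-p[:2];c,s=np.cos(p[2]),np.sin(p[2]);return np.round(1e3*np.array([c*d[0]+s*d[1],-s*d[0]+c*d[1]]),1),np.round(1e3*T.T@(P-o["tool_pos"]),1)
for n,a in dict(front=(323,272,.075),mid=(322.5,180,.075),back=(322.5,100,.075),cabL=(62,93,.135),cabR=(511,90,.135),frontR=(372,322,.118),fr_edge=(320,268,.03), fr_in=(320,317,.118)).items(): print(n,f(*a))
E
```

```text
front (array([-170.6,  -24. ]), array([125. , -78.7,  -0.2]))
mid (array([-74. , -23.3]), array([124.9,  17.9,  -0.9]))
back (array([ -3.9, -23.2]), array([124.9,  87.9,  -1. ]))
cabL (array([ -1. , 148.9]), array([  65. ,   90.8, -173.1]))
cabR (array([   0.9, -146.9]), array([ 64.8,  92.8, 122.6]))
frontR (array([-196.6,  -68.5]), array([  82. , -104.8,   44.3]))
fr_edge (array([-192. ,  -20.7]), array([ 170. , -100.1,   -3.4]))
fr_in (array([-191.2,  -21. ]), array([ 82. , -99.3,  -3.1]))
```

Call:
{"name": "carry_out", "arguments": {"commands": [{"xyz": [2.0,-0.6,-0.06],"delta_rot": [0,0,0],"fingers": 0.47},{"xyz": [2.5,-0.6,0],"delta_rot": [0,0,0],"fingers": 0.47},{"xyz": [2.5,0,0],"delta_rot": [0,0,0],"fingers": 0.47},{"xyz": [2.5,0,0],"delta_rot": [0,0,0],"fingers": 0.47},{"xyz": [1.5,0,0],"delta_rot": [0,0,0],"fingers": 0.47}]}}

```text
time: 2.72
tool_pos: [0.544, -0.1371, 0.0883]
tool_rot: [0.824, 1.411, -0.825]
wrist_force: [-0.2, 1.3, -0.1]
grip_width: 0.0398
```

Call:
{"name": "carry_out", "arguments": {"commands": [{"xyz": [1.3,0,0],"delta_rot": [0,0,0],"fingers": 0.47},{"xyz": [1.2,0,0],"delta_rot": [0,0,0],"fingers": 0.47},{"xyz": [1.0,0,0],"delta_rot": [0,0,0],"fingers": 0.47},{"xyz": [0.6,0,0],"delta_rot": [0,0,0],"fingers": 0.47},{"xyz": [0,0,0],"delta_rot": [0,0,0],"fingers": 0.47}]}}

```text
time: 3.13
tool_pos: [0.5451, -0.1363, 0.0484]
tool_rot: [0.821, 1.412, -0.822]
wrist_force: [-1.1, -0.8, -0.0]
grip_width: 0.0405
```

```bash
python3 look.py 2
```

```text
3.1333 cab TCP mm [-104.4  -23.8   48.4] F [-1.1  -0.81 -0.04] grip 0.040486580720169835 j [-0.33  0.62  1.75 -0.    0.77  0.73]
[[-0.001  0.87   0.493]
 [ 0.     0.493 -0.87 ]
 [-1.    -0.001 -0.001]]
```

View pics/w2.png

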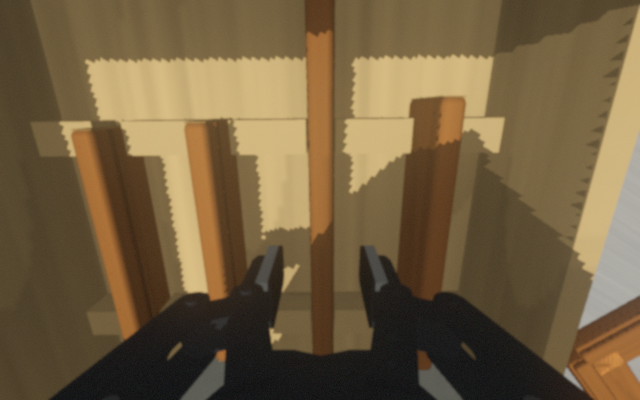

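Call:
{"name": "carry_out", "arguments": {"commands": [{"xyz": [0,0,0],"delta_rot": [0,0,0],"fingers": 0},{"xyz": [0,0,0],"delta_rot": [0,0,0],"fingers": 0},{"xyz": [0,0,0],"delta_rot": [0,0,0],"fingers": 0},{"xyz": [0,0,0],"delta_rot": [0,0,0],"fingers": 0},{"xyz": [0,0,0],"delta_rot": [0,0,0],"fingers": 0}], "grip_force": 70}}

```text
time: 3.6
tool_pos: [0.5462, -0.1363, 0.0501]
tool_rot: [0.821, 1.409, -0.82]
wrist_force: [-1.3, -0.2, 7.0]
grip_width: 0.0089
```

Call:
{"name": "carry_out", "arguments": {"commands": [{"xyz": [0,0,0],"delta_rot": [0,0,0],"fingers": 0},{"xyz": [0,0,0],"delta_rot": [0,0,0],"fingers": 0},{"xyz": [-0.3,0,0],"delta_rot": [0,0,0],"fingers": 0},{"xyz": [-0.3,0,0],"delta_rot": [0,0,0],"fingers": 0},{"xyz": [0,0,0],"delta_rot": [0,0,0],"fingers": 0}]}}

```text
time: 4.02
tool_pos: [0.5459, -0.1362, 0.0559]
tool_rot: [0.821, 1.41, -0.82]
wrist_force: [0.1, 0.3, -1.1]
grip_width: 0.0088
```

```bash
python3 look.py 3
```

```text
4.0167 cab TCP mm [-103.6  -24.1   55.9] F [ 0.11  0.31 -1.1 ] grip 0.00883084614075498 j [-0.33  0.61  1.74  0.    0.79  0.73]
[[ 0.001  0.869  0.494]
 [-0.     0.494 -0.869]
 [-1.     0.     0.   ]]
```

View pics/w3.png

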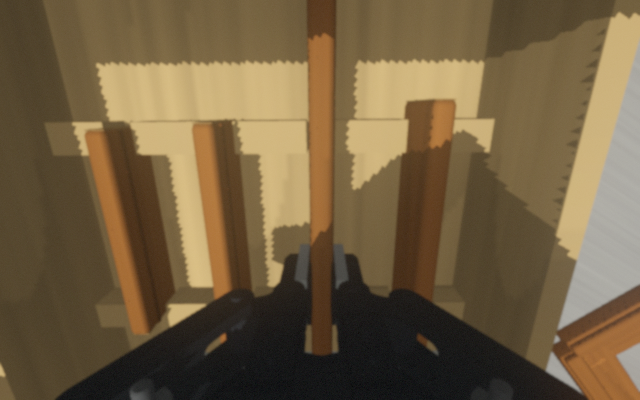

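```bash
cat > plan.py <<'E'
import numpy as np
def pts(t,x,z):
    t=np.radians(t);u=np.array([np.cos(t),-np.sin(t)]);n=np.array([np.sin(t),np.cos(t)]);o=np.array([x,z])
    seg=lambda a,b:np.array([o+u*p+n*q for p,q in np.linspace(a,b,60)])
    strip=np.vstack([seg((-65,-20),(195,-20)),seg((-65,25),(195,25)),seg((195,-20),(195,25)),seg((-65,-20),(-65,25))])
    body=np.vstack([seg((-43,73),(43,73)),seg((43,73),(43,150)),seg((43,110),(105,110))])
    return strip,body
def rect(P,x0,x1,z0,z1):
    dx=np.maximum(np.maximum(x0-P[:,0],P[:,0]-x1),0);dz=np.maximum(np.maximum(z0-P[:,1],P[:,1]-z1),0);return np.hypot(dx,dz).min()
def clr(k):
    s,b=pts(*k);return np.round([rect(s,0,330,120,135),rect(s,-208,-190,0,118),rect(s,100,110,0,100),s[:,1].min()-30,rect(b,0,330,0,135),rect(b,-208,-190,0,118)],0)
if __name__=="__main__":
    K=[(0,-104,56),(0,-104,78),(5,-104,84),(10,-102,92),(15,-100,101),(20,-98,108),(20,-117,115),(20,-145,125),(25,-155,138),(25,-200,160),(25,-240,190),(25,-270,230),(0,-230,260)]
    print("cabstrip front rear floor bodycab bodyfront")
    for a,b in zip(K,K[1:]):
        for f in(0,.5):
            k=[p+(q-p)*f for p,q in zip(a,b)];print(k,clr(k))
    print(K[-1],clr(K[-1]))
E
python3 plan.py
```

```text
cabstrip front rear floor bodycab bodyfront
[0, -104, 56] [39. 21.  9.  6. 31. 44.]
[0.0, -104.0, 67.0] [28. 21.  9. 17. 42. 48.]
[0, -104, 78] [17. 21.  9. 28. 53. 54.]
[2.5, -104.0, 81.0] [19. 20.  8. 23. 51. 60.]
[5, -104, 84] [20. 20.  8. 17. 49. 65.]
[7.5, -103.0, 88.0] [20. 20.  6. 13. 48. 72.]
[10, -102, 92] [20. 21.  6.  8. 47. 79.]
[12.5, -101.0, 96.5] [20. 21.  5.  5. 46. 86.]
[15, -100, 101] [19. 22.  5.  1. 45. 93.]
[17.5, -99.0, 104.5] [ 20.  23.   6.  -3.  43. 100.]
[20, -98, 108] [ 20.  24.   6.  -7.  40. 106.]
[20.0, -107.5, 111.5] [ 20.  15.  16.  -4.  44. 102.]
[20, -117, 115] [20.  5. 25. -0. 47. 99.]
[20.0, -131.0, 120.0] [20.  2. 39.  5. 52. 96.]
[20, -145, 125] [20.  2. 53. 10. 58. 95.]
[22.5, -150.0, 131.5] [ 22.   8.  60.   8.  59. 101.]
[25, -155, 138] [ 24.  13.  68.   7.  60. 106.]
[25.0, -177.5, 149.0] [ 24.  13.  90.  18.  78. 106.]
[25, -200, 160] [ 23.  14. 113.  29.  99. 107.]
[25.0, -220.0, 175.0] [ 33.  19. 134.  44. 123. 112.]
[25, -240, 190] [ 53.  24. 156.  59. 148. 122.]
[25.0, -255.0, 210.0] [ 69.  36. 175.  79. 173. 140.]
[25, -270, 230] [ 90.  48. 196.  99. 198. 160.]
[12.5, -250.0, 245.0] [ 80.  91. 184. 153. 231. 189.]
(0, -230, 260) [111. 122. 194. 210. 266. 215.]
```

```bash
python3 - <<'E'
from plan import *
K=[(0,-104,56),(0,-104,78),(5,-104,87),(10,-105,98),(15,-106,109),(20,-109,119),(20,-118,122),(25,-126,133),(25,-171,154),(25,-198,167),(25,-225,190)]
prev=None
for a,b in zip(K,K[1:]):
    for f in(0,.5):
        k=[p+(q-p)*f for p,q in zip(a,b)];print(k,clr(k))
print(K[-1],clr(K[-1]))
# tool-frame deltas: tool x=down(-n), tool y=+u ; in pose of earlier tilt
for a,b in zip(K,K[1:]):
    t=np.radians(a[0]);d=np.array([b[1]-a[1],b[2]-a[2]]);u=np.array([np.cos(t),-np.sin(t)]);n=np.array([np.sin(t),np.cos(t)])
    print(a,b,"xy cm",np.round([-d@n/10,d@u/10],2),"rotz",-np.radians(b[0]-a[0]).round(4))
E
```

```text
[0, -104, 56] [39. 21.  9.  6. 31. 44.]
[0.0, -104.0, 67.0] [28. 21.  9. 17. 42. 48.]
[0, -104, 78] [17. 21.  9. 28. 53. 54.]
[2.5, -104.0, 82.5] [17. 20.  8. 24. 53. 61.]
[5, -104, 87] [17. 20.  8. 20. 52. 67.]
[7.5, -104.5, 92.5] [16. 18.  8. 17. 53. 74.]
[10, -105, 98] [15. 18.  9. 14. 53. 81.]
[12.5, -105.5, 103.5] [14. 17. 10. 12. 53. 88.]
[15, -106, 109] [13. 16. 11.  9. 53. 95.]
[17.5, -107.5, 114.0] [ 13.  14.  14.   6.  52. 101.]
[20, -109, 119] [ 13.  14.  17.   4.  51. 107.]
[20.0, -113.5, 120.5] [ 13.  10.  22.   5.  53. 105.]
[20, -118, 122] [ 13.   8.  26.   7.  54. 104.]
[22.5, -122.0, 127.5] [ 15.  15.  32.   4.  54. 109.]
[25, -126, 133] [ 16.  21.  39.   2.  53. 114.]
[25.0, -148.5, 143.5] [ 17.  21.  61.  13.  64. 114.]
[25, -171, 154] [ 16.  21.  84.  23.  80. 114.]
[25.0, -184.5, 160.5] [ 16.  21.  97.  30.  91. 114.]
[25, -198, 167] [ 17.  21. 111.  36. 104. 114.]
[25.0, -211.5, 178.5] [ 24.  26. 126.  48. 121. 119.]
(25, -225, 190) [ 38.  30. 141.  59. 138. 125.]
(0, -104, 56) (0, -104, 78) xy cm [-2.2  0. ] rotz -0.0
(0, -104, 78) (5, -104, 87) xy cm [-0.9  0. ] rotz -0.0873
(5, -104, 87) (10, -105, 98) xy cm [-1.09 -0.2 ] rotz -0.0873
(10, -105, 98) (15, -106, 109) xy cm [-1.07 -0.29] rotz -0.0873
(15, -106, 109) (20, -109, 119) xy cm [-0.89 -0.55] rotz -0.0873
(20, -109, 119) (20, -118, 122) xy cm [ 0.03 -0.95] rotz -0.0
(20, -118, 122) (25, -126, 133) xy cm [-0.76 -1.13] rotz -0.0873
(25, -126, 133) (25, -171, 154) xy cm [-0.   -4.97] rotz -0.0
(25, -171, 154) (25, -198, 167) xy cm [-0.04 -3.  ] rotz -0.0
(25, -198, 167) (25, -225, 190) xy cm [-0.94 -3.42] rotz -0.0
```

Call:
{"name": "carry_out", "arguments": {"commands": [{"xyz": [-0.5,0,0],"delta_rot": [0,0,0],"fingers": 0},{"xyz": [-0.6,0,0],"delta_rot": [0,0,0],"fingers": 0},{"xyz": [-0.6,0,0],"delta_rot": [0,0,0],"fingers": 0},{"xyz": [-0.5,0,0],"delta_rot": [0,0,0],"fingers": 0},{"xyz": [0,0,0],"delta_rot": [0,0,0],"fingers": 0}]}}

```text
time: 4.48
tool_pos: [0.5463, -0.1364, 0.0787]
tool_rot: [0.821, 1.409, -0.82]
wrist_force: [0.3, 0.1, 0.2]
grip_width: 0.0086
```

```bash
python3 look.py 4; python3 -c "
from h import *
cv2.imwrite('pics/s4.png',cv2.resize(bot.capture('side')[100:340,180:500,::-1],None,fx=2.4,fy=2.4))"
```

```text
4.4833 cab TCP mm [-103.4  -24.5   78.7] F [0.34 0.11 0.19] grip 0.008573339036525537 j [-0.33  0.57  1.74 -0.    0.83  0.73]
[[ 0.002  0.869  0.494]
 [-0.001  0.494 -0.869]
 [-1.     0.001  0.001]]
```

View pics/w4.png

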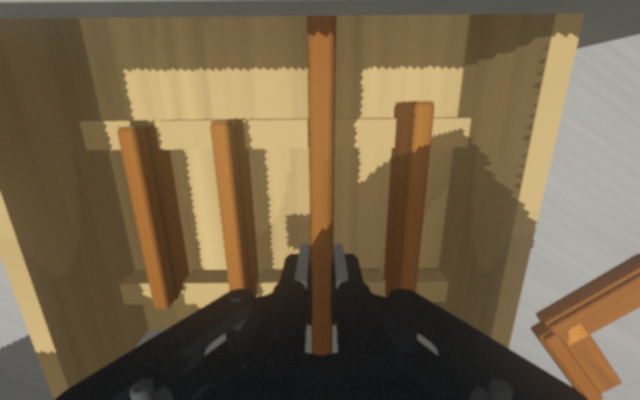

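View pics/s4.png

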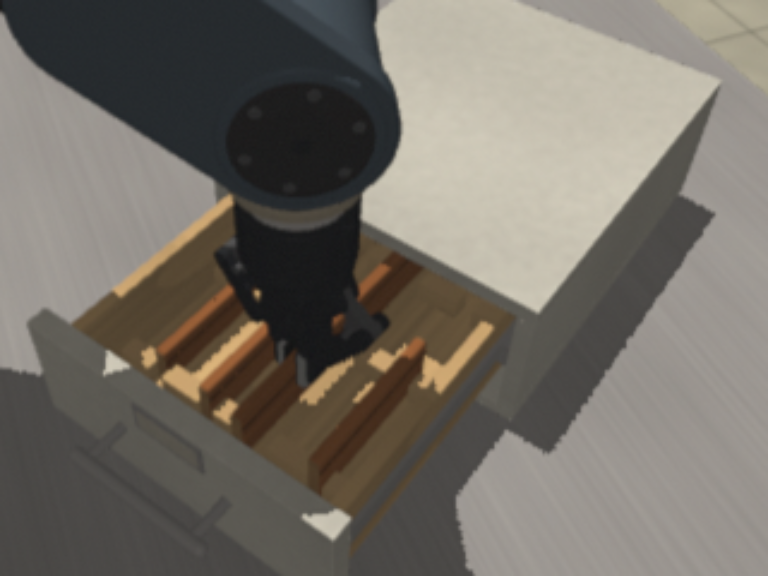

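Call:
{"name": "carry_out", "arguments": {"commands": [{"xyz": [-0.45,0,0],"delta_rot": [0,0,-0.0436],"fingers": 0},{"xyz": [-0.45,0,0],"delta_rot": [0,0,-0.0436],"fingers": 0},{"xyz": [-0.55,-0.1,0],"delta_rot": [0,0,-0.0436],"fingers": 0},{"xyz": [-0.55,-0.1,0],"delta_rot": [0,0,-0.0436],"fingers": 0},{"xyz": [0,0,0],"delta_rot": [0,0,0],"fingers": 0}]}}

```text
time: 5.0
tool_pos: [0.546, -0.1361, 0.0979]
tool_rot: [0.702, 1.497, -0.954]
wrist_force: [-0.6, -0.1, -1.1]
grip_width: 0.0086
```

```bash
python3 look.py 5; python3 -c "
from h import *
cv2.imwrite('pics/s5.png',cv2.resize(bot.capture('side')[100:340,180:500,::-1],None,fx=2.4,fy=2.4))"
```

```text
5.0 cab TCP mm [-103.5  -24.1   97.9] F [-0.56 -0.1  -1.09] grip 0.008604212525286675 j [-0.27  0.6   1.63 -0.14  1.03  0.87]
[[-0.151  0.856  0.495]
 [-0.087  0.487 -0.869]
 [-0.985 -0.174  0.001]]
```

View pics/s5.png

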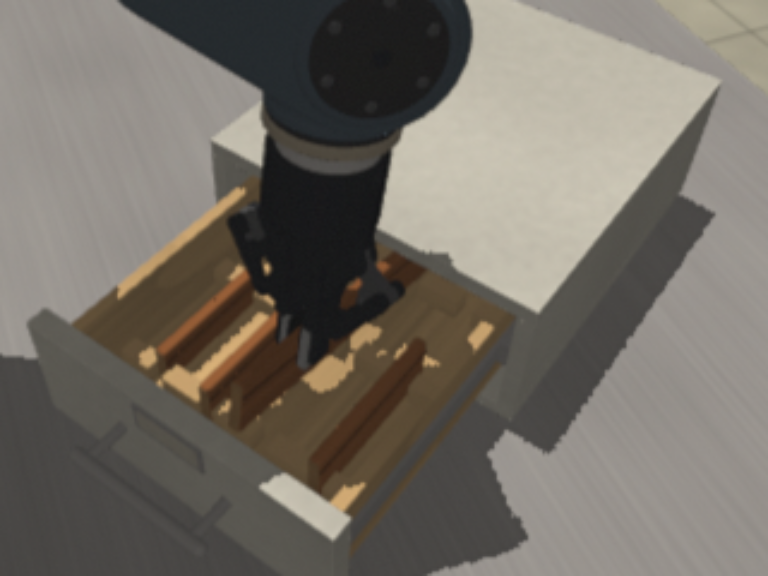

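View pics/w5.png

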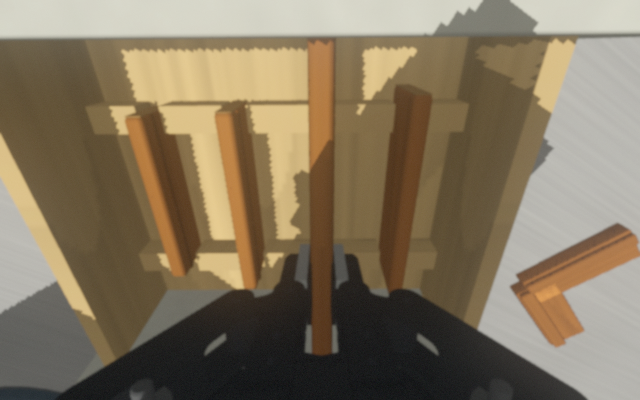

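Call:
{"name": "carry_out", "arguments": {"commands": [{"xyz": [-0.53,-0.2,0],"delta_rot": [0,0,-0.0436],"fingers": 0},{"xyz": [-0.53,-0.2,0],"delta_rot": [0,0,-0.0436],"fingers": 0},{"xyz": [-0.45,-0.3,0],"delta_rot": [0,0,-0.0436],"fingers": 0},{"xyz": [-0.45,-0.3,0],"delta_rot": [0,0,-0.0436],"fingers": 0},{"xyz": [0,0,0],"delta_rot": [0,0,0],"fingers": 0}]}}

```text
time: 5.52
tool_pos: [0.5409, -0.1388, 0.1188]
tool_rot: [0.58, 1.578, -1.084]
wrist_force: [0.8, -0.1, -1.2]
grip_width: 0.0087
```

```bash
python3 look.py 6; python3 -c "
from h import *
cv2.imwrite('pics/s6.png',cv2.resize(bot.capture('side')[100:340,180:500,::-1],None,fx=2.4,fy=2.4))"
```

```text
5.5167 cab TCP mm [-109.3  -23.9  118.8] F [ 0.78 -0.12 -1.23] grip 0.008661923464986803 j [-0.22  0.63  1.54 -0.25  1.24  0.94]
[[-0.298  0.817  0.495]
 [-0.169  0.465 -0.869]
 [-0.94  -0.342 -0.   ]]
```

View pics/s6.png

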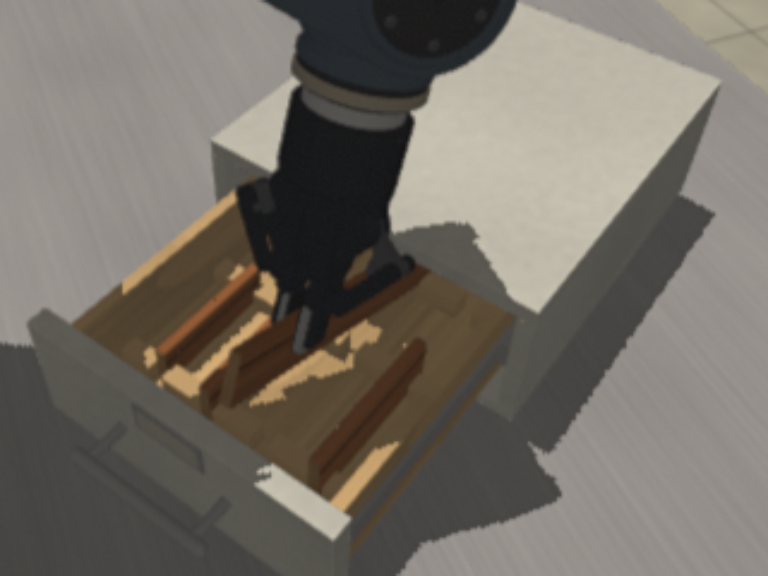

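View pics/w6.png

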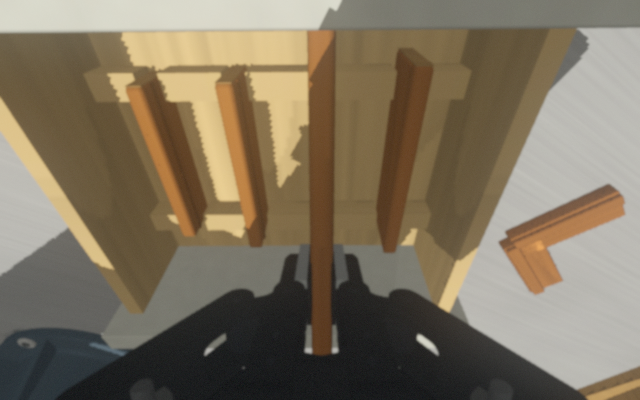

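Call:
{"name": "carry_out", "arguments": {"commands": [{"xyz": [0,-0.45,0],"delta_rot": [0,0,0],"fingers": 0},{"xyz": [0,-0.5,0],"delta_rot": [0,0,0],"fingers": 0},{"xyz": [-0.38,-0.56,0],"delta_rot": [0,0,-0.0436],"fingers": 0},{"xyz": [-0.38,-0.56,0],"delta_rot": [0,0,-0.0436],"fingers": 0},{"xyz": [0,0,0],"delta_rot": [0,0,0],"fingers": 0}]}}

```text
time: 6.03
tool_pos: [0.526, -0.1475, 0.1338]
tool_rot: [0.515, 1.615, -1.15]
wrist_force: [0.2, -0.2, 0.4]
grip_width: 0.0087
```

Call:
{"name": "carry_out", "arguments": {"commands": [{"xyz": [0,-1.0,0],"delta_rot": [0,0,0],"fingers": 0},{"xyz": [0,-1.4,0],"delta_rot": [0,0,0],"fingers": 0},{"xyz": [0,-1.4,0],"delta_rot": [0,0,0],"fingers": 0},{"xyz": [0,-1.0,0],"delta_rot": [0,0,0],"fingers": 0},{"xyz": [0,0,0],"delta_rot": [0,0,0],"fingers": 0}]}}

```text
time: 6.45
tool_pos: [0.4871, -0.1697, 0.1547]
tool_rot: [0.517, 1.614, -1.15]
wrist_force: [0.0, -0.2, -0.9]
grip_width: 0.0085
```

```bash
python3 look.py 7; python3 -c "
from h import *
cv2.imwrite('pics/s7.png',cv2.resize(bot.capture('side')[100:340,180:500,::-1],None,fx=2.4,fy=2.4))"
```

```text
6.45 cab TCP mm [-171.3  -24.2  154.7] F [ 0.02 -0.18 -0.94] grip 0.008457211703166321 j [-0.27  0.55  1.62 -0.32  1.3   0.92]
[[-0.366  0.789  0.493]
 [-0.208  0.447 -0.87 ]
 [-0.907 -0.421  0.001]]
```

View pics/s7.png

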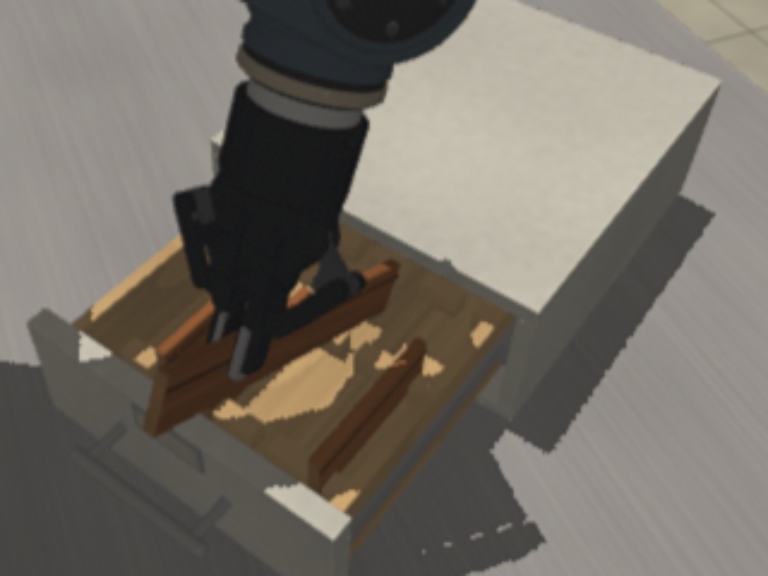

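View pics/w7.png

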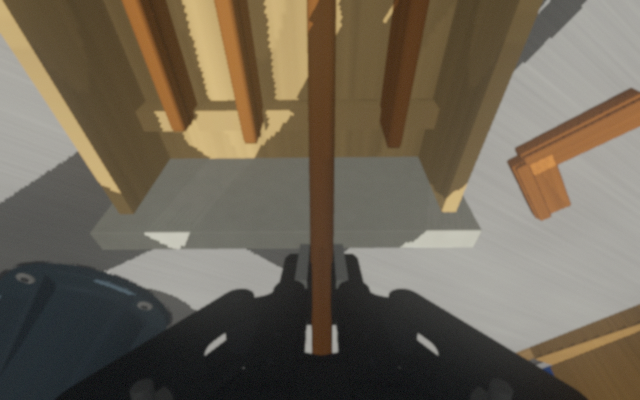

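Call:
{"name": "carry_out", "arguments": {"commands": [{"xyz": [0,-1.0,0],"delta_rot": [0,0,0],"fingers": 0},{"xyz": [0,-1.4,0],"delta_rot": [0,0,0],"fingers": 0},{"xyz": [0,-1.4,0],"delta_rot": [0,0,0],"fingers": 0},{"xyz": [-0.3,-1.4,0],"delta_rot": [0,0,0],"fingers": 0},{"xyz": [-0.8,-1.0,0],"delta_rot": [0,0,0],"fingers": 0}]}}

```text
time: 6.97
tool_pos: [0.4417, -0.1949, 0.1902]
tool_rot: [0.515, 1.617, -1.15]
wrist_force: [-0.4, 0.1, -0.4]
grip_width: 0.0088
```

Call:
{"name": "carry_out", "arguments": {"commands": [{"xyz": [-1.4,-0.65,0],"delta_rot": [0,0,0],"fingers": 0},{"xyz": [-1.8,-0.84,0],"delta_rot": [0,0,0],"fingers": 0},{"xyz": [-1.8,-0.84,0],"delta_rot": [0,0,0],"fingers": 0},{"xyz": [-1.4,-0.65,0],"delta_rot": [0,0,0],"fingers": 0},{"xyz": [0,0,0],"delta_rot": [0,0,0],"fingers": 0}]}}

```text
time: 7.38
tool_pos: [0.4443, -0.1948, 0.2639]
tool_rot: [0.517, 1.61, -1.149]
wrist_force: [0.4, 0.1, -1.9]
grip_width: 0.0086
```

```bash
python3 look.py 8; python3 -c "
from h import *
cv2.imwrite('pics/s8.png',bot.capture('side')[:,:,::-1])"
```

```text
7.3833 cab TCP mm [-220.9  -24.8  263.9] F [ 0.37  0.14 -1.88] grip 0.008645967924947661 j [-0.34  0.36  1.62 -0.33  1.46  0.8 ]
[[-0.363  0.79   0.494]
 [-0.21   0.447 -0.869]
 [-0.908 -0.419  0.004]]
```

View pics/s8.png

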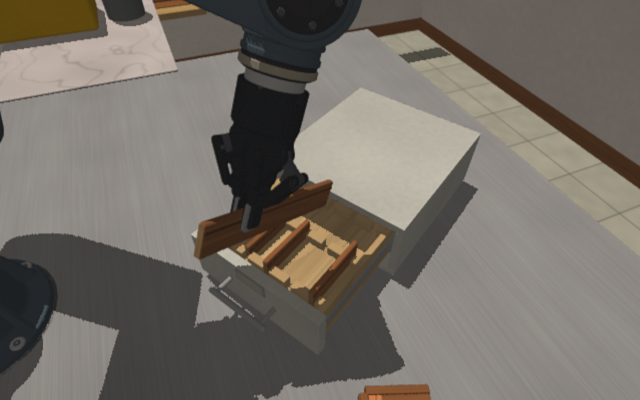

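Call:
{"name": "carry_out", "arguments": {"commands": [{"xyz": [0,0,0],"delta_rot": [0,0,0.07],"fingers": 0},{"xyz": [0,0,0],"delta_rot": [0,0,0.1],"fingers": 0},{"xyz": [0,0,0],"delta_rot": [0,0,0.1],"fingers": 0},{"xyz": [0,0,0],"delta_rot": [0,0,0.1],"fingers": 0},{"xyz": [0,0,0],"delta_rot": [0,0,0.065],"fingers": 0}]}}

```text
time: 7.9
tool_pos: [0.443, -0.1943, 0.2597]
tool_rot: [0.823, 1.409, -0.819]
wrist_force: [-0.3, 0.4, -0.5]
grip_width: 0.0087
```

Call:
{"name": "carry_out", "arguments": {"commands": [{"xyz": [0,1.5,0],"delta_rot": [0,0,0],"fingers": 0},{"xyz": [0,3,0],"delta_rot": [0,0,0],"fingers": 0},{"xyz": [0,3,0],"delta_rot": [0,0,0],"fingers": 0},{"xyz": [0,3,0],"delta_rot": [0,0,0],"fingers": 0},{"xyz": [0,1.5,0],"delta_rot": [0,0,0],"fingers": 0}]}}

```text
time: 8.32
tool_pos: [0.5494, -0.1333, 0.2588]
tool_rot: [0.82, 1.413, -0.821]
wrist_force: [1.3, 0.3, -1.2]
grip_width: 0.0085
```

Call:
{"name": "carry_out", "arguments": {"commands": [{"xyz": [0,0,0],"delta_rot": [0,0,0],"fingers": 0},{"xyz": [0,0,0],"delta_rot": [0,0,0],"fingers": 0},{"xyz": [0,0,0],"delta_rot": [0,0,0],"fingers": 0},{"xyz": [0,0,0],"delta_rot": [0,0,0],"fingers": 0},{"xyz": [0,0,0],"delta_rot": [0,0,0],"fingers": 0}]}}

```text
time: 8.73
tool_pos: [0.5473, -0.1354, 0.2602]
tool_rot: [0.82, 1.411, -0.822]
wrist_force: [0.5, 0.2, -1.0]
grip_width: 0.0087
```

```bash
python3 look.py 9; python3 -c "
from h import *
cv2.imwrite('pics/s9.png',bot.capture('side')[:,:,::-1])
cv2.imwrite('pics/c9.png',bot.capture('scene')[:,:,::-1])"
```

```text
8.7333 cab TCP mm [-102.   -24.1  260.2] F [ 0.55  0.17 -1.01] grip 0.00869150309737052 j [-0.32  0.35  1.58 -0.    1.21  0.73]
[[-0.001  0.87   0.494]
 [-0.001  0.494 -0.87 ]
 [-1.    -0.001 -0.   ]]
```

View pics/s9.png

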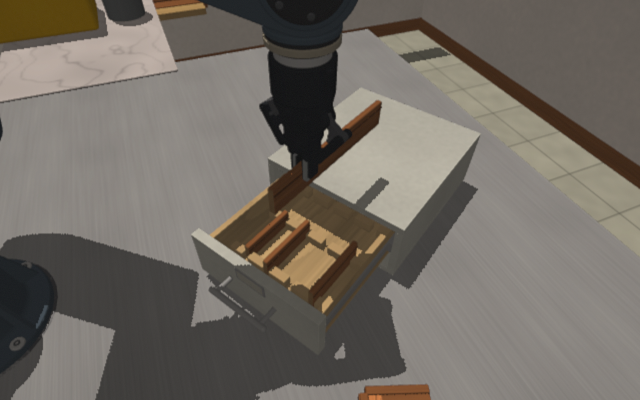

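View pics/c9.png

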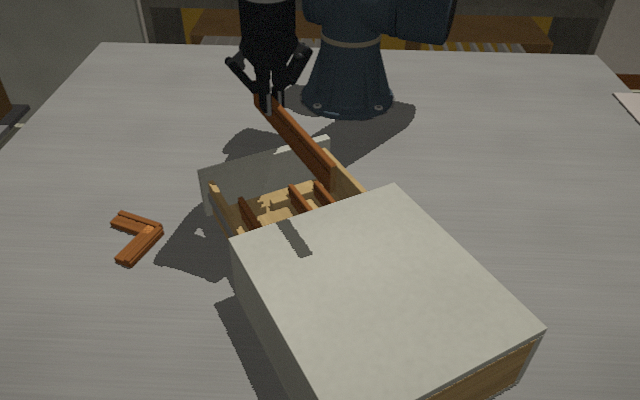

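View pics/w9.png

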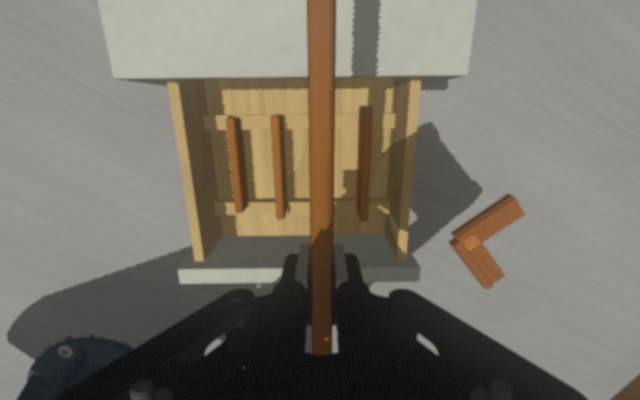

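```bash
python3 - <<'E'
from h import *
p=np.load("cab.npy")
for c in("side","scene"):print(c,np.round(proj(c,[w(p,(x,-.029 if c=="side" else -.024,z)) for x in(-.167,.093) for z in(.24,.285)])).tolist())
a=cv2.imread("pics/s9.png")[80:220,250:400];cv2.imwrite("pics/z9.png",cv2.resize(a,None,fx=4,fy=4,interpolation=cv2.INTER_CUBIC))
E
```

```text
side [[276.0, 214.0], [273.0, 189.0], [379.0, 123.0], [383.0, 99.0]]
scene [[256.0, 105.0], [255.0, 80.0], [333.0, 194.0], [335.0, 166.0]]
```

View pics/z9.png

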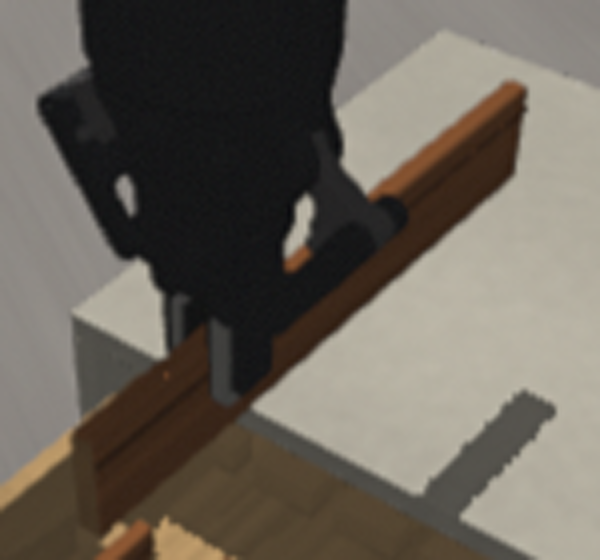

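```bash
python3 -c "
from bench import bot
print(bot.close_job())"
```

```text
the job is handed in; nothing more can be done
None
```

The long strip is out of the drawer and held in the gripper, level above the cabinet. I handed the job in at about 9 s of the 40 s allowed.

I gripped it by its upper edge between two of the combs and lifted it straight up out of its slots. I then tipped its near end up to about 25°, drew it out diagonally between the cabinet top and the drawer front, raised it and levelled it. It is held half over the cabinet.

**Last checks:**
- **Clearance:** the strip's lower edge works out at about 0.24 m above the counter, roughly 10 cm above the cabinet top.
- **Hold:** the jaws are shut on the strip at 8.7 mm, with about 1 N on the wrist. No slip showed in the wrist pictures.
- **Level:** the tool is vertical to about 0.1°. In the side picture the strip's ends lie within 1 to 2 pixels of where a level strip should be. The rear end differs by several pixels in the scene picture, a rough reading by eye that I put down to calibration and the reading itself. I did not check it further.
- **Surroundings:** the three short strips still stand in their slots. The drawer and the frame-corner sample look unmoved.
- **Forces:** no contact force showed during the extraction. While the fingers were closing, the wrist briefly read 7 N and the tool rose about 2 mm. That was probably the fingertips swinging forward as they shut.

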